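# Show a window plate's code to the bench reader

### The job

Draw the clear window plate straight up out of the slotted rack, gripping it by its clear part and keeping the gripper off the frosted end, which is the end with the notched corner. Carry it to the code reader and present it label up: the code on the frosted face looking squarely at the reader's lens, about 12 cm in front of it. The program finishes while still holding it there, still, in the gripper, without having bumped the reader or disturbed the grey plates, the relay module or the screwdriver.

Things in the scene. Friction and masses are not known exactly. Their poses are not given: they have to be found in the camera images.
- window_center (a point): Centre of the clear pale-blue window plate, 110 long (x) by 8 thick (y) by 56 mm (z, up as it stands on edge in the rack), about 60 g. The end at -x is frosted (last 32 mm) and has a 10 mm square notch in its top corner. Frosting and an 18 mm dark square code are on the +y face only: seen from that side the notch is at the upper right. Grip the clear part, x = -23 to +55 mm.
- label (a point): Centre of the code, on the surface of the +y face of the window's frosted end: 39 mm from the window's centre along -x, 4 mm along +y, 2 mm along -z. Same axes as the window; y points out of the label face.
- frosted_field: The frosted end of the window plate, fixed to it (same axes; origin under the middle of the whole plate, on its lower edge). Not to be touched by the gripper.
- rack: Black slotted rack, fixed, 127 (x) by 145 mm (y), any yaw; origin centre of underside. Three plates stand on its floor (8 mm up; tops 64 mm up), lengthwise along x, ends in vertical grooves of two comb walls 36 mm high, 1.2 mm play each side. Plates at y = -60, 0, +60 mm in any order, 52 mm clear between them. Between the combs (96 mm apart) it is open: fingers may reach down to the floor.
- blank0_center (a point): Centre of a grey blanking plate of the window's size with four square corners, standing in the rack. Bystander.
- blank1_center (a point): Centre of the other grey blanking plate standing in the rack. Bystander.
- reader: Code reader's bench stand, fixed: base plate 140 (x) by 160 by 12 mm, origin at the middle of its lower front edge (the plate spans x = 0 to 140 mm); a 19 mm post at x = 115 mm rises to 362 mm, with a clamp at 322 mm. Its front, where the head hangs, is -x. Do not bump it.
- reading_spot (a point): Spot in the air where the reader reads, 120 mm straight out from its lens, 206 mm above the table, 184 mm in front of the post. Axes of the head: x from the spot back to the lens (45 degrees up, towards the post), y level, z 45 degrees up and away from the post. The head is a 50 by 44 by 58 mm box. The label face must look along +x; how the plate is turned about x does not matter.
- relay_center (a point): Middle of a relay module, white base 78 by 28 mm with a yellow block, 44 mm high, lying on the bench. Bystander.
- screwdriver: A red-handled screwdriver, 200 mm long, lying on the bench, handle to -x, origin under its middle. Bystander.
Mind the look-alikes: they are no part of the job. Leave any orange look-alike of the part that bears window_center alone.

How it is judged (in metres and radians):
On the way:
1. the window plate is drawn up out of the rack's grooves in the gripper, upright (height (world z) of window_center above 0.072 m and angle between window_center's own z axis and vertical below 0.35 rad and contact force between window and the fingers above 0.5 N), for 0.05 s.
At the end, for the whole second after the job is handed in: The window plate is held still by the fingers alone, in the air, the code's centre within 30 mm of the reading spot, the label face turned up towards the lens and square to the reader's line of sight within 0.4 rad (distance between label and reading_spot below 0.03 m and angle between the y axis of label and the x axis of reading_spot, either way round below 0.4 rad and angle between label's own y axis and vertical below 1.25 rad and contact force between window and the fingers above 1 N and contact force between window and reader below 0.2 N and height (world z) of window_center above 0.13 m and linear speed of window below 0.03 m/s and angular speed of window below 0.2 rad/s); the arm keeps its last pose, push and grip.
It fails at once if a finger or the arm touches the frosted end (contact force between frosted_field and the fingers above 0.5 N or contact force between frosted_field and the arm above 0.5 N).
It fails at once if the reader is bumped (contact force between reader and anything else above 1 N).
It fails at once if a grey plate is displaced by more than 10 mm (distance of any of blank0_center, blank1_center from where it was at the start of the episode above 0.01 m).
It fails at once if the relay module or the screwdriver is displaced by more than 20 mm (distance of any of relay_center, screwdriver from where it was at the start of the episode above 0.02 m).
It also fails if it takes over 38 s, if anything falls off the work surface, if the arm or the gripper's body presses on something with over 40 N, if the wrist force passes 120 N, or if a joint passes its speed limit or range.

### The arm

A 7-joint arm with a two-finger parallel gripper is mounted at the origin on the work surface. World frame = base frame: x ahead of the robot, y to its left, z up, the work surface at z = 0. Lengths are in m, angles in degrees, forces in N, time in s.
With the tool pointing down it reaches from about 0.425 to 0.875 m from the base axis. Payload 4.7 kg.
Tool frame: the origin (TCP) lies at the very end of the fingers, on their centre line; the grasp point (between the pads) lies 19 mm behind it; z points along the fingers, y is the line along which they close (so a half turn about z gives the same grasp; the last joint's range is limited). The gripper opens to 87 mm and grips with 3 to 60 N. Pads are 19 mm wide; open, the fingers measure 117 mm over their backs; the gripper's body (75 mm by 190 mm) begins 51 mm behind the grasp point.
Start: joints at [68.073, 18.392, -4.016, 83.108, 1.295, 78.541, -3.26], TCP at [0.251, -0.6, 0.223] pointing down, gripper open.
Joint ranges: [-163.93, 163.93], [-17.29, 119.83], [-79.2, 71.16], [3.27, 140.29], [-89.18, 269.18], [5.43, 117.66], [-154.24, 154.24]. Speed limits (degrees/s): [147.25, 147.25, 180, 180, 180, 180, 180].

### API

Orientations are given as [roll, pitch, yaw] about the fixed x, y, z axes, in that order (R = Rz(yaw) Ry(pitch) Rx(roll)).
In Python, from cell import telemetry, cams, env gives the robot as it stands.
- The arm moves only by the tool arm_command, never from a script. Its argument "series" is text: rows parted by semicolons, each of 5 numbers parted by spaces: the shift along the tool's x, y, z in mm, then the turn about the tool's z in rad, then the closure in counts, from 0 (fully open) to 255 (shut). A call has 1 to 20 rows; each row shifts and turns the commanded pose from where the row before left it, along the tool's axes as they then stand; what a row does not reach is not made up. A row lasts 1/12 s, in which the tool goes at most 41.7 mm and 7.16 degrees, less where a joint would pass 70% of its speed; a pose out of reach is approached as far as the arm can. A call is refused whole if a number of a shift passes 41.7 or a number of a turn 0.125, either way. A call with a gripper value outside its range is refused whole. The fingers move at their own pace and stop on an object; "squeeze" is the grip in N (left out, the last holds). Time passes only in rows, so rows that do not move let the fingers close. It gives the time, the measured TCP pose, the force, the opening and the grip force at its end, in the units of the state.
- telemetry.get_obs(): the state, without advancing time (a new reading comes with each control period).
- cams.read_camera(name): name is "scene" or "top" or "wrist"; returns the picture (480x640x3 uint8, blue, green, red); there is no depth.
- cams.calibration(name): a dict with "K" (3x3 intrinsics, pixels), "dist" ([k1, k2, p1, p2, k3] as OpenCV has them; the pictures are not rectified), "origin" and "rotation" of the camera in the world; the wrist camera has in their place "hand_eye" (4x4, takes a point from camera to tool coordinates, whose origin is the TCP and whose axes are the flange's). Camera axes: x right, y down, z forward; pixel columns grow to the right and rows downward; lengths in m; the calibration is good to about 2 mm. A picture is of the moment at which its call begins: read the wrist's pose just before it. calibration takes no time and is no camera call.
- env.sign_off(): hands the job in; it is judged then, once.
The state is a dict: "time_s": time; "qpos": joint angles; "joint_velocities": joint speeds; "effort": joint torques, N m; "tool_pos": TCP position; "tool_rot": TCP orientation; "force": force on the tool from outside, world axes, zero at the start; "wrist_torque": the same for the moment, N m; "grip_width": finger opening in m; "grasp_force": force on a finger pad.
Only numpy, scipy, OpenCV 4.12 (cv2) and the standard library are available. Lean on these libraries where they do the work, as an engineer would, in place of code of your own. Each camera call takes 0.05 s, during which the arm holds its last target. There are 200 camera calls.

## Working session

There is one attempt and no reset: what is moved stays moved. The work goes in short steps, Python scripts to look and compute and a tool call to move; the robot and the scene stay as the last step left them, time stands still between calls to the robot, and variables do not carry over. Pictures are saved under pics/ and viewed, at most 12 in all, crops included, and the job is handed in when it is done.

Besides the shell and the picture viewer there is one more tool, called after "Emit:" as name(argument=value, ...) on one line, values as JSON. arm_command: Moves the arm, as the interface text tells. Its arguments: {"type":"object","properties":{"series":{"type":"string"},"squeeze":{"type":"number"}},"required":["series"]}

```bash
mkdir -p pics; ls; python3 - <<'E'
from cell import telemetry,cams,env
import cv2,numpy as np
o=telemetry.get_obs();print(o)
for n in("scene","top"):
    cv2.imwrite(f"pics/{n}0.png",cams.read_camera(n));c=cams.calibration(n);print(n,c)
print(cams.calibration("wrist"))
E
```

```text
pics
{'time_s': 0.0, 'qpos': array([68.07312825, 18.43750224, -4.01684073, 83.17439189,  1.29476868,
       78.54124306, -3.25977788]), 'joint_velocities': array([-0.00331974,  0.01314313, -0.0816396 , -0.07241899, -0.0021908 ,
        0.05698393, -0.00911419]), 'effort': array([-3.02954122e-04, -4.91285312e+01, -4.03875746e-01, -3.12535608e+01,
       -6.38591498e-02,  4.36806958e-02,  1.69615137e-04]), 'tool_pos': array([ 0.25095606, -0.59900123,  0.22148382]), 'tool_rot': array([-1.79892099e+02,  5.14382409e-03,  2.27380332e+01]), 'force': array([-0.30237672, -0.10133652, -0.8389209 ]), 'wrist_torque': array([-0.01704272,  0.01353645, -0.00603911]), 'grasp_force': 0.0, 'grip_width': 0.08688640463386207}
scene {'K': array([[543.21873   ,   0.        , 315.24784545],
       [  0.        , 543.21873   , 239.58350471],
       [  0.        ,   0.        ,   1.        ]]), 'dist': array([-0.13378284,  0.        ,  0.        ,  0.        ,  0.        ]), 'origin': array([1.38286756, 0.37534254, 1.08997808]), 'rotation': array([-136.98727347,    0.67677743,  115.51433218])}
top {'K': arra
[... 248 characters left out ...]
35535565, -0.03696463,  1.40570673]), 'rotation': array([-170.30695718,   -0.20375121,  -90.53074285])}
{'K': array([[374.40859069,   0.        , 322.40186012],
       [  0.        , 374.40859069, 250.81105368],
       [  0.        ,   0.        ,   1.        ]]), 'dist': array([-0.07219521,  0.        ,  0.        ,  0.        ,  0.        ]), 'hand_eye': array([[-1.74300790e-04, -9.52853914e-01, -3.03429380e-01,
         8.29565080e-02],
       [ 9.99999899e-01, -2.91647586e-04,  3.41419709e-04,
         3.80277582e-04],
       [-4.13817552e-04, -3.03429290e-01,  9.52853869e-01,
        -1.62210805e-01],
       [ 0.00000000e+00,  0.00000000e+00,  0.00000000e+00,
         1.00000000e+00]])}
```

View pics/scene0.png

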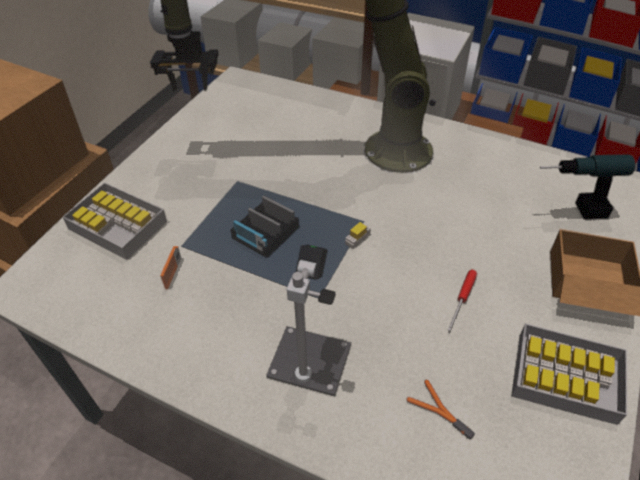

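View pics/top0.png

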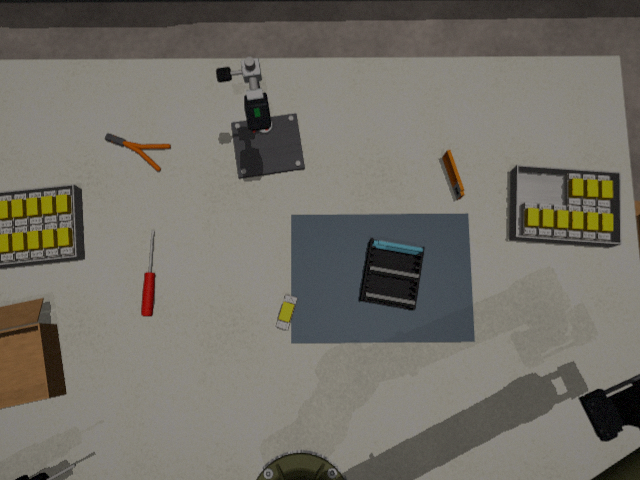

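The scene view shows the reader in front (base about (310,360)), the rack at (265,226) and the relay module at (357,234). The top view shows the rack at (392,274), with a pale-blue plate in its far slot, (372–423,246), and two grey plates at (395,271) and (390,297). An orange look-alike lies at (454,175). The blue plate fits the description, so I'll confirm it in an enlarged crop.

```bash
cat > h.py <<'E'
from cell import telemetry,cams,env
import cv2,numpy as np
from scipy.spatial.transform import Rotation as R
def cam(n,o=None):
    c=cams.calibration(n)
    if n!="wrist": return c["K"],c["dist"],R.from_euler('xyz',c["rotation"],degrees=True).as_matrix(),c["origin"]
    o=o or telemetry.get_obs(); H=c["hand_eye"]; T=R.from_euler('xyz',o["tool_rot"],degrees=True).as_matrix()
    return c["K"],c["dist"],T@H[:3,:3],T@H[:3,3]+o["tool_pos"]
def ray(C,uv):
    K,d,Rm,t=C; p=cv2.undistortPoints(np.float64(uv).reshape(-1,1,2),K,d).reshape(-1,2)
    return t,(np.c_[p,np.ones(len(p))]@Rm.T)
def onz(C,uv,z):
    t,d=ray(C,uv); return t+d*((z-t[2])/d[:,2])[:,None]
def proj(C,P):
    K,d,Rm,t=C; q=(np.atleast_2d(P)-t)@Rm
    return cv2.projectPoints(q,np.zeros(3),np.zeros(3),K,d)[0].reshape(-1,2)
E
python3 - <<'E'
from h import *
s=cv2.imread("pics/scene0.png");t=cv2.imread("pics/top0.png")
a=cv2.resize(s[190:260,220:310],(800,None) if 0 else (400,311),interpolation=cv2.INTER_CUBIC)
b=cv2.resize(t[230:315,350:435],(400,400),interpolation=cv2.INTER_CUBIC)
c=cv2.resize(t[50:185,220:310],(267,400),interpolation=cv2.INTER_CUBIC)
im=np.zeros((400,800,3),np.uint8);im[:311,:400]=a;im[:,400:]=b
cv2.imwrite("pics/crop1.png",im)
T=cam("top")
hsv=cv2.cvtColor(t,cv2.COLOR_BGR2HSV)
m=cv2.inRange(hsv,(80,70,90),(110,255,255));m[:, :350]=0;m[:,440:]=0;m[:235]=0;m[260:]=0
cn=max(cv2.findContours(m,0,2)[0],key=cv2.contourArea);r=cv2.minAreaRect(cn);print(r,cv2.boxPoints(r))
print("win top",onz(T,cv2.boxPoints(r),.064))
# reader base corners
m=cv2.inRange(t,(0,0,0),(95,95,95));m[:,:228]=0;m[:,310:]=0;m[:105]=0;m[185:]=0
print("base pts",onz(T,[[232.5,120],[298,113.5],[304,170],[239,178]],.012))
print("relay",onz(T,[[287,312]],.02),"rack tops",onz(T,[[371,239],[424,247],[414,309],[360,300]],.036))
E
```

```text
((397.54290771484375, 246.72547912597656), (49.33885192871094, 7.934971332550049), 8.880659103393555) [[372.55673 246.837  ]
 [373.7817  238.99716]
 [422.52908 246.61395]
 [421.3041  254.4538 ]]
win top [[ 0.56123381 -0.16676379  0.064     ]
 [ 0.57903786 -0.16995594  0.064     ]
 [ 0.56076344 -0.27893657  0.064     ]
 [ 0.54303336 -0.27550963  0.064     ]]
base pts [[ 8.81883996e-01  1.58823083e-01  1.20000000e-02]
 [ 8.97139400e-01  6.62986875e-04  1.20000000e-02]
 [ 7.55660848e-01 -1.30799901e-02  1.20000000e-02]
 [ 7.37289195e-01  1.41328261e-01  1.20000000e-02]]
relay [[0.41980596 0.02725642 0.02      ]] rack tops [[ 0.58375461 -0.16634537  0.036     ]
 [ 0.56412638 -0.28732261  0.036     ]
 [ 0.42317626 -0.25930987  0.036     ]
 [ 0.44445949 -0.13815779  0.036     ]]
```

View pics/crop1.png

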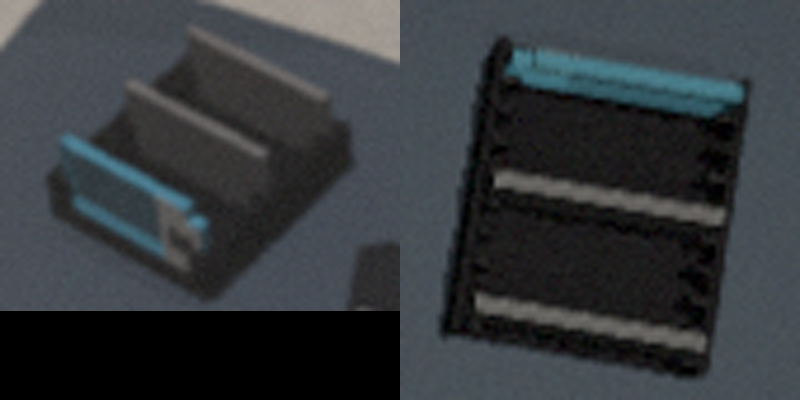

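The crop settles it. The pale-blue plate in the outermost slot has the frosted patch with the dark code and the notch at its world +y end, and the label faces world +x. The other two plates are plain grey with square corners, and the orange piece is elsewhere on the table.

The tool always points down, so this is the plan:
1. Draw the plate up, stand it on the free bench and tip it over label up.
2. Regrip it by its long edges with the camera turned away from the reader.
3. Tilt it in the grip over an edge, then present it.

First I'll turn and move above the plate.

Emit:
arm_command(series="0 0 0 -0.125 108;0 0 0 -0.125 108;0 0 0 -0.125 108;0 0 0 -0.125 108;0 0 0 -0.125 108;0 0 0 -0.125 108;0 0 0 -0.125 108;0 0 0 -0.125 108;34.5 20.8 0 -0.01 108;34.5 20.8 0 0 108;34.5 20.8 0 0 108;34.5 20.8 0 0 108;34.5 20.8 0 0 108;34.5 20.8 0 0 108;34.5 20.8 0 0 108;34.5 20.8 0 0 108;34.5 20.8 0 0 108;34.5 20.8 0 0 108;34.5 20.8 0 0 108;34.5 20.8 0 0 108", squeeze=25)

```text
time_s: 1.77
tool_pos: [0.566, -0.2305, 0.2222]
tool_rot: [-180.0, 0.0, 80.6]
force: [0.5, -0.6, 0.1]
grip_width: 0.05
grasp_force: 0.0
```

Emit:
arm_command(series="0 0 20 0 108;0 0 0 0 108;0 0 0 0 108")

```text
time_s: 2.02
tool_pos: [0.5642, -0.232, 0.2011]
tool_rot: [-179.8, -0.0, 80.6]
force: [-0.6, -0.3, 0.8]
grip_width: 0.0498
grasp_force: 0.0
```

```bash
python3 - <<'E'
from h import *
o=telemetry.get_obs();print(o["time_s"],o["tool_pos"],o["tool_rot"],o["grip_width"])
w=cams.read_camera("wrist");cv2.imwrite("pics/w1.png",w);C=cam("wrist",o)
c=np.array([.566,-.2238]);xw=np.array([-.163,-.987]);yw=np.array([.987,-.163])
for a,b in((-55,4),(55,4),(55,-4),(-55,-4)):print(a,b,proj(C,np.r_[c+a/1e3*xw+b/1e3*yw,.064]))
E
```

```text
2.0167 [ 0.56420825 -0.23203729  0.20109019] [-1.79797361e+02 -1.18353232e-03  8.06298094e+01] 0.049817341412319804
-55 4 [[329.39076121 158.36772956]]
55 4 [[328.70089707 288.46778502]]
55 -4 [[319.4737199  288.45381687]]
-55 -4 [[319.14374272 158.36358875]]
```

View pics/w1.png

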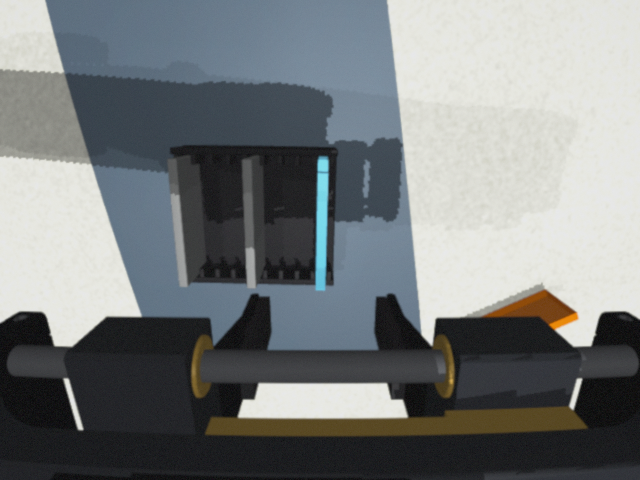

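The wrist view shows the window's top edge at columns 317–328 and rows 157–290, with the greys to its left. It lies about 1.5 mm to tool −y of my estimate. I'll descend, grip and lift.

Emit:
arm_command(series="0 -1.5 35 0 108;0 0 35 0 108;0 0 35 0 108;0 0 35 0 108;0 0 30 0 108;0 0 0 0 108;0 0 0 0 255;0 0 0 0 255;0 0 0 0 255;0 0 0 0 255;0 0 0 0 255;0 0 0 0 255;0 0 0 0 255", squeeze=25)

```text
time_s: 3.15
tool_pos: [0.5642, -0.232, 0.0332]
tool_rot: [179.9, 0.0, 80.6]
force: [0.3, 0.3, 0.3]
grip_width: 0.0115
grasp_force: 0.0
```

Emit:
arm_command(series="0 0 0 0 255;0 0 0 0 255;0 0 0 0 255;0 0 0 0 255")

```text
time_s: 3.48
tool_pos: [0.5636, -0.2319, 0.0329]
tool_rot: [-180.0, 0.0, 80.6]
force: [-2.8, 1.3, 5.5]
grip_width: 0.0077
grasp_force: 25.0
```

Emit:
arm_command(series="0 0 -12 0 255;0 0 -25 0 255;0 0 -25 0 255;0 0 -23 0 255;8 26 0 0 255;8 26 0 0 255;9 26 0 0 255;0 0 0 0.125 255;0 0 0 0.125 255;0 0 0 0.125 255;0 0 0 0.125 255;0 0 0 0.125 255;0 0 0 0.125 255;0 0 0 0.125 255;0 0 0 0.125 255;0 0 0 0.125 255;0 0 0 0.125 255;0 0 0 0.125 255;0 0 0 0.125 255;0 0 0 0.071 255")

```text
time_s: 5.15
tool_pos: [0.6452, -0.2197, 0.1179]
tool_rot: [-180.0, -0.0, -9.7]
force: [-0.8, 0.7, -0.9]
grip_width: 0.0078
grasp_force: 25.0
```

Emit:
arm_command(series="0 0 25 0 255;0 0 25 0 255;0 0 20 0 255;0 0 10 0 255;0 0 5 0 255;0 0 0 0 255;0 0 0 0 255")

```text
time_s: 5.73
tool_pos: [0.6457, -0.2201, 0.0336]
tool_rot: [180.0, -0.1, -9.4]
force: [-0.2, 0.0, -0.4]
grip_width: 0.0079
grasp_force: 25.0
```

Emit:
arm_command(series="0 0 4 0 255;0 0 2 0 255;0 0 1.5 0 255;0 0 1 0 255;0 0 0 0 255")

```text
time_s: 6.15
tool_pos: [0.6452, -0.22, 0.025]
tool_rot: [180.0, -0.0, -9.4]
force: [-1.0, -0.0, 3.4]
grip_width: 0.0079
grasp_force: 25.0
```

Emit:
arm_command(series="0 0 0 0 0;0 0 0 0 0;0 0 0 0 0;0 0 0 0 0;0 0 0 0 0;0 0 0 0 0;0 0 0 0 0;0 0 0 0 0;0 0 -10 0 0;0 0 -10 0 0;0 0 0 0 0;0 -16 0 0 0;0 -14 0 0 0;0 -6 0 0 0;0 -5 0 0 0;0 -5 0 0 0;0 -5 0 0 0;0 -5 0 0 0;0 -5 0 0 0;0 0 0 0 0")

```text
time_s: 7.82
tool_pos: [0.6551, -0.1581, 0.044]
tool_rot: [-180.0, 0.0, -9.3]
force: [-0.6, -0.5, 0.9]
grip_width: 0.0866
grasp_force: 0.0
```

```bash
python3 - <<'E'
from h import *
o=telemetry.get_obs();print(o["time_s"],o["tool_pos"],o["tool_rot"],o["grip_width"],o["force"])
a=cams.read_camera("scene")[150:330,150:390];b=cams.read_camera("top")
cv2.imwrite("pics/top2.png",b);cv2.imwrite("pics/s2.png",cv2.resize(a,(800,600),interpolation=cv2.INTER_CUBIC))
E
```

```text
7.8167 [ 0.65511461 -0.15814758  0.04398284] [-1.79952733e+02  5.34974263e-03 -9.33106820e+00] 0.08663766800566357 [-0.58495377 -0.47564104  0.89479114]
```

View pics/s2.png

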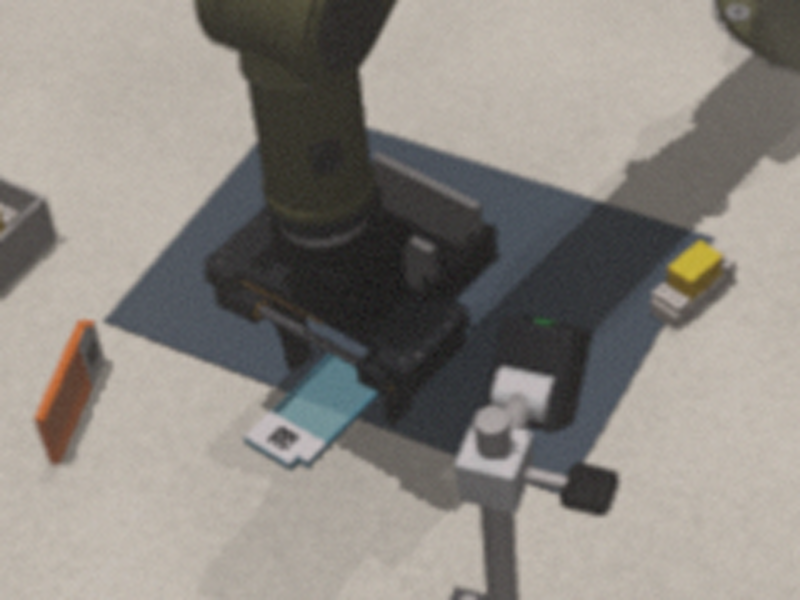

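The plate lies flat, label up, with the frosted end and code toward +x, at (283,435) in the crop. Next I'll rise and turn the gripper half a turn so the camera faces away from the reader.

Emit:
arm_command(series="0 0 -40 0 0;0 0 -40 -0.125 0;0 0 -40 -0.125 0;0 0 0 -0.125 0;0 0 0 -0.125 0;0 0 0 -0.125 0;0 0 0 -0.125 0;0 0 0 -0.125 0;0 0 0 -0.125 0;0 0 0 -0.125 0;0 0 0 -0.125 0;0 0 0 -0.125 0;0 0 0 -0.125 0;0 0 0 -0.125 0;0 0 0 -0.125 0;0 0 0 -0.125 0;0 0 0 -0.125 0;0 0 0 -0.125 0;0 0 0 -0.125 0;0 0 0 -0.125 0")

```text
time_s: 9.58
tool_pos: [0.6546, -0.1608, 0.164]
tool_rot: [-180.0, 0.0, 127.0]
force: [0.4, -0.1, -0.2]
grip_width: 0.0867
grasp_force: 0.0
```

Emit:
arm_command(series="0 0 0 -0.125 0;0 0 0 -0.125 0;0 0 0 -0.125 0;0 0 0 -0.125 0;0 0 0 -0.125 0;0 0 0 -0.125 0;0 0 0 -0.017 0;0 0 0 0 0")

```text
time_s: 10.25
tool_pos: [0.6546, -0.1606, 0.1639]
tool_rot: [-180.0, -0.0, 170.4]
force: [0.8, 0.2, 0.5]
grip_width: 0.0872
grasp_force: 0.0
```

```bash
cat > loc.py <<'E'
from h import *
import sys
o=telemetry.get_obs();print(o["time_s"],o["tool_pos"],o["tool_rot"],o["grip_width"],o["force"])
w=cams.read_camera("wrist");cv2.imwrite(f"pics/{sys.argv[1]}.png",w);C=cam("wrist",o)
cv2.imwrite("pics/top_"+sys.argv[1]+".png",cams.read_camera("top"))
E
python3 loc.py w3
```

```text
10.25 [ 0.65464569 -0.16057485  0.16385714] [-1.79991054e+02 -1.33182561e-02  1.70419041e+02] 0.08718632248724197 [0.81419121 0.21145458 0.46987009]
```

View pics/w3.png

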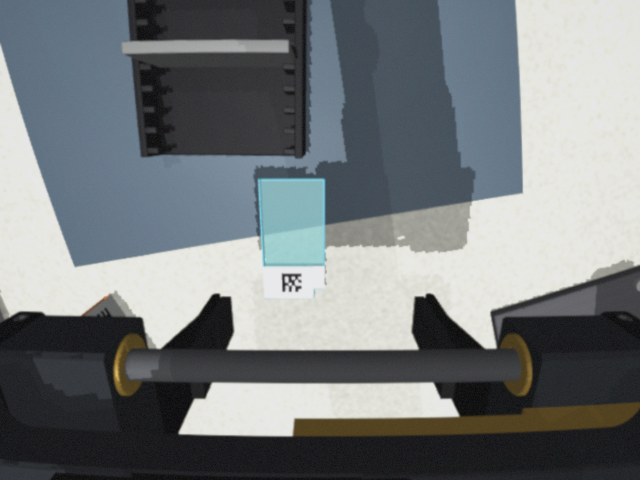

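The wrist view shows the plate's clear end at (258,179)–(325,178) and its frosted end at (264,298)–(314,298), with the code at (291,282). The middle grey plate's top runs from (123,48) to (289,46).

```bash
python3 - <<'E'
from h import *
o={"tool_pos":np.array([.65465,-.16057,.16386]),"tool_rot":np.array([-179.991,-.013,170.419])}
C=cam("wrist",o)
P=onz(C,[[258,179],[325,178],[264,298],[291.5,282.5],[325,265],[263,265]],.008)[:,:2];print(P.round(4))
B=onz(C,[[123,42.5],[289,39.5],[124,54],[289,51.5]],.064)[:,:2];print(B.round(4))
T=R.from_euler('xyz',o["tool_rot"],degrees=True).as_matrix()
d=(P[3]-(P[0]+P[1])/2);d/=np.linalg.norm(d);L=P[3]
e=P[4]-P[1];e/=np.linalg.norm(e);f=P[5]-P[0];f/=np.linalg.norm(f);print("dirs",[np.degrees(np.arctan2(v[1],v[0])) for v in(d,e,f)])
ce=(P[0]+P[1])/2;print("centre",ce+.055*e)
c=ce+.055*e; g=c+.008*e; print("grip",g,"tool shift mm",(T.T@np.r_[g-o["tool_pos"][:2],0])*1e3)
t=cams.read_camera("top");cv2.imwrite("pics/rd.png",cv2.resize(t[45:185,200:330],(743,600),interpolation=cv2.INTER_CUBIC)) if 0 else None
E
```

```text
[[ 0.5993 -0.2073]
 [ 0.608  -0.1515]
 [ 0.7074 -0.2256]
 [ 0.6963 -0.1973]
 [ 0.6846 -0.1643]
 [ 0.6753 -0.2195]]
[[ 0.4917 -0.2656]
 [ 0.5109 -0.1588]
 [ 0.4987 -0.2669]
 [ 0.5179 -0.1601]]
dirs [np.float64(-10.950330102779397), np.float64(-9.475106646899702), np.float64(-9.092326252920886)]
centre [ 0.65786503 -0.18846142]
grip [ 0.66575589 -0.18977838] tool shift mm [-1.58124668e+01 -2.69524741e+01  6.45949748e-04]
```

Emit:
arm_command(series="-16 -27 0 0 0;0 0 35 0 0;0 0 35 0 0;0 0 35 0 0;0 0 35 0 0;0 0 12 0 0;0 0 4 0 0;0 0 2 0 0;0 0 0 0 0;0 0 0 0 0")

```text
time_s: 11.23
tool_pos: [0.6681, -0.1892, 0.0087]
tool_rot: [-180.0, 0.2, 170.6]
force: [1.1, -0.4, 0.4]
grip_width: 0.0875
grasp_force: 0.0
```

Emit:
arm_command(series="3 0 3 0 0;0 0 2 0 0;0 0 1 0 0;0 0 0 0 0")

```text
time_s: 11.57
tool_pos: [0.6634, -0.1887, 0.0006]
tool_rot: [-180.0, 0.0, 170.6]
force: [0.1, 0.9, 1.0]
grip_width: 0.087
grasp_force: 1.2
```

Emit:
arm_command(series="0 0 0 0 255;0 0 0 0 255;0 0 0 0 255;0 0 0 0 255;0 0 0 0 255;0 0 0 0 255;0 0 0 0 255;0 0 0 0 255;0 0 0 0 255;0 0 0 0 255", squeeze=15)

```text
time_s: 12.4
tool_pos: [0.6638, -0.1885, 0.0005]
tool_rot: [-180.0, 0.1, 170.6]
force: [-0.2, -0.7, 4.1]
grip_width: 0.0558
grasp_force: 15.7
```

Emit:
arm_command(series="0 0 -15 0 255;0 0 -30 0 255;0 0 -30 0 255;0 0 -30 0 255;30.7 -12.5 0 0 255;30.7 -12.5 0 0 255;30.7 -12.5 0 0 255;30.8 -12.5 0 0 255;0 0 15 0 255;0 0 10 0 255;0 0 0 0 255;0 0 0 0 255")

```text
time_s: 13.4
tool_pos: [0.5341, -0.2168, 0.0796]
tool_rot: [179.9, -0.1, 170.7]
force: [0.3, -1.1, 0.3]
grip_width: 0.0561
grasp_force: 15.0
```

```bash
python3 loc.py w4
```

```text
13.4 [ 0.53408559 -0.21684611  0.07961497] [ 1.79925881e+02 -5.78107614e-02  1.70681519e+02] 0.05605020088389697 [ 0.32971053 -1.13313942  0.25887273]
```

View pics/w4.png

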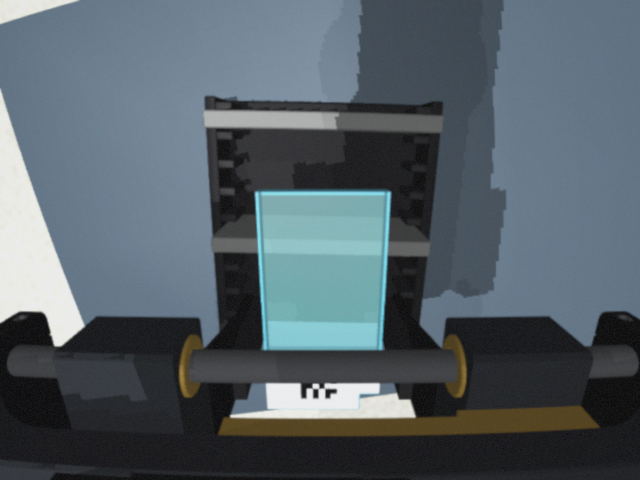

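The plate is centred in the fingers (columns 255–390) and its clear part crosses the middle grey plate's top at rows 236–250. I'll lower it gently at a light grip so it pivots on that edge.

Emit:
arm_command(series="0 0 6 0 255;0 0 5 0 255;0 0 3 0 255;0 0 3 0 255;0 0 2.5 0 255;0 0 2.5 0 255;0 0 0 0 255", squeeze=5)

```text
time_s: 14.08
tool_pos: [0.5338, -0.2175, 0.0577]
tool_rot: [180.0, -0.0, 170.6]
force: [1.0, 0.9, 1.1]
grip_width: 0.0561
grasp_force: 5.0
```

Emit:
arm_command(series="0 0 2.5 0 255;0 0 2.5 0 255;0 0 2.5 0 255;0 0 2.5 0 255;0 0 2.5 0 255;0 0 1.5 0 255;0 0 0 0 255")

```text
time_s: 14.67
tool_pos: [0.5334, -0.2179, 0.0434]
tool_rot: [-180.0, -0.1, 170.6]
force: [0.3, -0.3, -0.5]
grip_width: 0.0558
grasp_force: 5.0
```

```bash
python3 loc.py w5
```

```text
14.6667 [ 0.53335211 -0.21793987  0.04339934] [-1.79996893e+02 -5.44567422e-02  1.70604367e+02] 0.05576452560802008 [ 0.29693481 -0.30129765 -0.47148867]
```

View pics/w5.png

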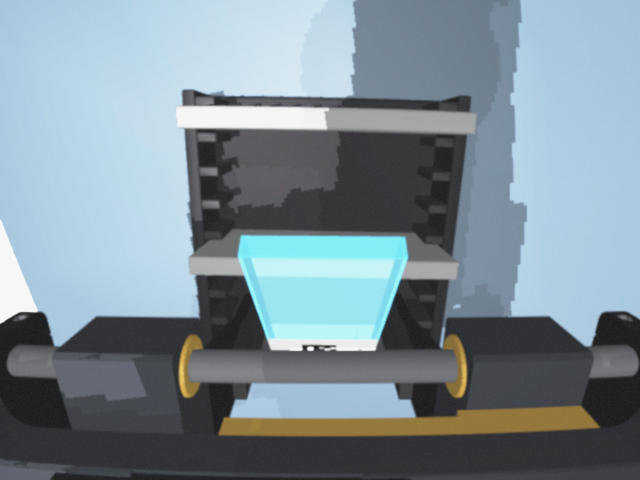

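The plate has tilted in the fingers. Its raised clear end is at rows 236–258 and the frosting boundary is at row 340, columns 268–378. Next I'll work out the tilt, the label point and the reader's position.

```bash
python3 - <<'E'
from h import *
o={"tool_pos":np.array([.53335,-.21794,.0434]),"tool_rot":np.array([-179.997,-.054,170.604])}
C=cam("wrist",o)
def pt(a,b,w):
    t,d=ray(C,[a,b]); k=w/np.linalg.norm(d[0]-d[1]); return t+k*d.mean(0)
w=cv2.imread("pics/w5.png")
e1=pt([244,258],[402,258],.056);e0=pt([239,237],[407,237],.056);f=pt([268,339.5],[378,339.5],.056)
T=R.from_euler('xyz',o["tool_rot"],degrees=True).as_matrix()
for p in(e0,e1,f):print((T.T@(p-o["tool_pos"])*1e3).round(1))
v=f-e1;print("tilt",np.degrees(np.arctan2(-v[2],np.hypot(*v[:2]))),np.linalg.norm(v))
# reader: post top (clamp/post) & base, two views
Tc=cam("top");Sc=cam("scene")
t=cv2.imread("pics/top0.png");s=cv2.imread("pics/scene0.png")
im=np.zeros((520,800,3),np.uint8);im[:,:360]=cv2.resize(t[50:180,220:310],(360,520),interpolation=cv2.INTER_CUBIC)
im[:,370:370+400]=cv2.resize(s[240:396,260:380],(400,520),interpolation=cv2.INTER_CUBIC)
cv2.imwrite("pics/rd.png",im)
for Z,uv in((.362,[250,64]),):print("post top",onz(Tc,[uv],Z))
E
```

```text
[ 50.8  -0.6 -42.3]
[ 41.6  -0.6 -36.9]
[-16.3  -0.5   4.8]
tilt 35.82032842911249 0.07136842423966828
post top [[0.85738612 0.07905544 0.362     ]]
```

View pics/rd.png

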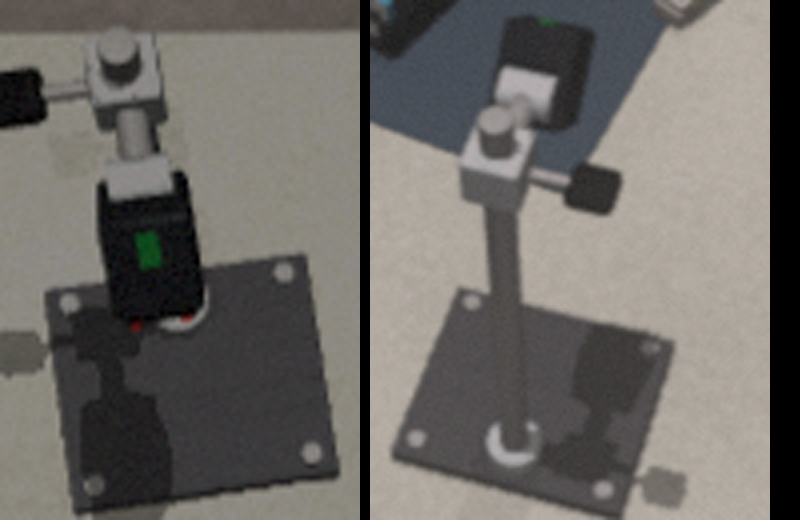

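The reader crops show the post top at (118,42) in the left panel and the base-plate corners at (45,290), (305,255), (340,475) and (78,515). The head points back toward the robot.

```bash
python3 - <<'E'
from h import *
Tc=cam("top");Sc=cam("scene")
f=lambda p:np.c_[np.array(p)[:,0]/4+220,np.array(p)[:,1]/4+50]
g=lambda p:np.c_[(np.array(p)[:,0]-370)*.3+260,np.array(p)[:,1]*.3+240]
b=onz(Tc,f([[45,290],[305,255],[340,475],[78,515]]),.012)[:,:2]
b2=onz(Sc,g([[392,457],[458,289],[674,342],[622,516]]),.012)[:,:2]; print(b.round(4),b2.round(4))
for q,back,front in((b,(0,1),(2,3)),):
    B=q[list(back)].mean(0);F=q[list(front)].mean(0);d=(B-F)/np.linalg.norm(B-F);print("len",np.linalg.norm(B-F),"dir",np.degrees(np.arctan2(d[1],d[0])),"post",F+.115*d,"spot",F-.069*d)
print("post top T",onz(Tc,f([[118,42]]),.362),"S",onz(Sc,g([[497,118]]),.362))
E
```

```text
[[ 0.8756  0.1617]
 [ 0.8965  0.0049]
 [ 0.7587 -0.0155]
 [ 0.7354  0.1401]] [[ 0.9021  0.0123]
 [ 0.7644 -0.0098]
 [ 0.74    0.1466]
 [ 0.8762  0.1682]]
len 0.14055562781997064 dir 8.593356242059073 post [0.86078991 0.07950389] spot [0.67885555 0.05201048]
post top T [[0.86425975 0.08003976 0.362     ]] S [[0.86250094 0.08460348 0.362     ]]
```

Emit:
arm_command(series="0 0 0 0 255;0 0 0 0 255;0 0 0 0 255;0 0 -8 0 255;0 0 -16 0 255;0 0 -25 0 255;0 0 -30 0 255;0 0 -30 0 255;0 0 -30 0 255;0 0 -25 0 255;0 0 -11 0 255;0 0 0 -0.1 255;0 0 0 -0.11 255;0 0 0 -0.104 255;0 0 0 0 255", squeeze=30)

```text
time_s: 16.02
tool_pos: [0.5335, -0.2176, 0.2186]
tool_rot: [180.0, -0.0, -171.2]
force: [0.7, 0.8, -0.1]
grip_width: 0.0557
grasp_force: 30.0
```

```bash
python3 loc.py w6; python3 - <<'E'
from h import *
a=cv2.imread("pics/w6.png")[180:420,160:480];b=cams.read_camera("scene")[150:330,170:410]
cv2.imwrite("pics/v6.png",np.hstack([cv2.resize(a,(400,300)),cv2.resize(b,(400,300))]))
E
```

```text
16.0167 [ 0.53349852 -0.21763966  0.21858227] [ 1.79977033e+02 -4.02362102e-02 -1.71239603e+02] 0.05570019440478169 [ 0.74463319  0.81385732 -0.1274269 ]
```

View pics/v6.png

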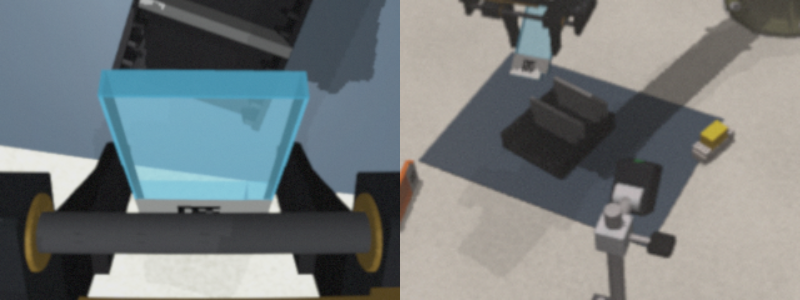

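The plate is held with its tilt unchanged: the clear end is at rows 70–97 of the left panel, and the label looks toward the reader at (530,65) in the right panel. Both grey plates are still in place. I'll carry it to the reading spot.

Emit:
arm_command(series="-7 10.5 0 0 255;-13 20.5 0 0 255;-13.5 21 0 0 255;-13.5 21 0 0 255;-13.5 21 0 0 255;-13.5 21 0 0 255;-13.5 21 0 0 255;-13.5 21 0 0 255;-13.5 21 0 0 255;-13.5 21 0 0 255;-13 20.5 0 0 255;-11 17 0 0 255;-8 12 0 0 255;0 0 0 0 255;0 0 0 0 255;0 0 0 0 255;0 0 0 0 255;0 0 0 0 255")

```text
time_s: 17.67
tool_pos: [0.6548, 0.0502, 0.219]
tool_rot: [-179.9, -0.0, -171.5]
force: [-0.2, -0.3, -0.6]
grip_width: 0.0556
grasp_force: 30.0
```

```bash
python3 loc.py w7; python3 - <<'E'
from h import *
a=cv2.imread("pics/w7.png")[60:420,80:560];b=cams.read_camera("scene")[180:360,220:400]
cv2.imwrite("pics/v7.png",np.hstack([cv2.resize(a,(400,300)),cv2.resize(b,(400,400))[:300]]))
E
```

```text
17.6667 [0.65481036 0.0502301  0.21901708] [-1.79945792e+02 -1.29163169e-02 -1.71533611e+02] 0.0555810000180173 [-0.21978968 -0.31001666 -0.62566448]
```

View pics/v7.png

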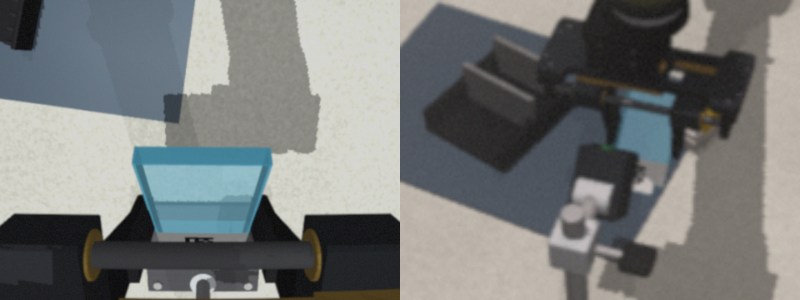

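The plate is held tilted in front of the lens, and the post base (203,280) lines up with the plate's centre line in the wrist view. I'll hand it in.

```bash
python3 -c "
from cell import env
print(env.sign_off())"
```

```text
the job is handed in; nothing more can be done
None
```

I handed the job in at about 17.7 s with the plate gripped by its clear part at 30 N. The label is tilted about 38° up toward the lens; by my measurements the code is at the reading spot, but no verdict came back.

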